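Show a formed collar in the mirror viewer

TASK

Lift the brass collar out of the open die and set it down gently, upright, in the middle of the round green pad of the mirror viewer. Then raise the viewer's spring-loaded blue lid, which has a bar handle on top, until its yellow pointer lines up with the red marker, and finish while still holding it there: the spring shuts the lid if it is let go. Leave the marker, the water meter, the white gasket and the screwdriver as they are.

Things in the scene. Friction and masses are not known exactly. Their poses are not given: they have to be found in the camera images.
- collar: Loose brass collar, open at both ends, about 0.16 kg, turned about its z axis: flange 56 mm in diameter and 10 mm high at the bottom, above it a neck 44 mm in outer diameter up to the top at 34 mm; bore about 34 mm in the neck. Origin at the centre of its underside, z up. At the start its lowest 12 mm sit in the die's round cavity, so the neck stands free above the die's top face.
- die: Fixed steel die block 110 x 110 x 40 mm on a 130 x 130 x 8 mm foot. Origin at the centre of its underside on the bench, z up. In the middle of its top face (40 mm above the bench) is a round cavity 59 mm in diameter and 12 mm deep, open at the top.
- viewer: Fixed mirror viewer. Origin on the bench, z up; base plate 170 mm along its x, from -130 to +165 mm along its y, 18 mm thick. Round pad at y = -85 mm; grey housing from y = 2 to 152 mm, 124 mm wide in x, 75 mm high, closed by the blue lid; hinge line along x at y = 150 mm, height 75 mm. An open aluminium quadrant (round 8 mm rod, arc of radius 135 mm about the hinge) stands in the upright plane x = +78 mm, up to about 205 mm above the bench; the red marker is outside it.
- pad_top (a point): Centre of the top face of the round green pad, 70 mm in diameter, 30 mm above the bench. Axes as the viewer's.
- lid (a joint): Angle of the lid, rad: 0 shut (its start), grows as the -y edge rises, stop at 1.25. A spring and the lid's 0.25 kg pull it shut: about 5 N upward at the handle to start it, about 7 N at 0.7 rad.
- lid_hinge (a point): On the hinge line, mid-width of the lid, at the level of its underside. Its axes turn with the lid: x along the hinge line, y in the plane of the lid, pointing from the lid towards the hinge, z out of the lid's top (up when shut).
- lid_handle (a point): Middle of the lid's bar handle: a steel bar 10 mm in diameter and 70 mm long along the lid's x, on two 8 mm posts 62 mm apart, its axis 35 mm above the lid's top face. In the lid's frame (origin at the hinge point) it lies at y = -115 mm, z = +43 mm. The blue lid is 120 mm wide in x, 147 mm long in y, 8 mm thick.
- lid_pointer (a point): Yellow ball 12 mm in diameter on the lid's +x side, in the lid's frame at x = 73, y = -115, z = 4 mm: the lid's pointer. It runs just inside the quadrant's arc.
- marker (a joint): Angle of the red marker, rad, measured about the same hinge line and from the same zero as the lid: the lid must be held at this value. Stiff; differs from start to start (0.45 to 0.9).
- marker_ball (a point): Red ball 18 mm in diameter at the end of the red marker rod, 152 mm from the hinge line, in the upright plane 86 mm from mid-width on the +x side. The rod is radial; its axes turn like the lid's.
- meter: Bystander: blue water meter with brass head, 90 mm in diameter, 77 mm high, 160 mm long over its pipe ends (y). Origin at the centre of its underside.
- gasket: Bystander: white plastic ring 76 mm outside, 60 mm inside, 6 mm thick, lying on the bench.
- screwdriver: Bystander: screwdriver with red handle, lying along its x.

How it is judged (in metres and radians):
On the way, in this order (a step that is already met when the one before it is completed fails the run):
1. the collar is lifted clear of the die (z of collar in the frame of die above 0.048 m and contact force between collar and the fingers above 0.5 N), for 0.1 s.
2. the collar stands upright on the pad, released, with the lid still shut (horizontal distance between collar and pad_top below 0.012 m and z of collar in the frame of pad_top between -0.003 and 0.004 m and angle between collar's own z axis and vertical below 0.1 rad and linear speed of collar below 0.03 m/s and contact force between collar and the fingers below 0.1 N and value of joint lid below 0.1 rad), for 0.3 s.
At the end, for the whole second after the job is handed in: The collar stands upright on the pad, its centre within 12 mm of the pad's, untouched; the fingers hold the lid (more than 2 N) still, within 0.07 rad (4 degrees) of the red marker, and neither the collar nor a bystander props it (horizontal distance between collar and pad_top below 0.012 m and z of collar in the frame of pad_top between -0.003 and 0.004 m and angle between collar's own z axis and vertical below 0.1 rad and linear speed of collar below 0.03 m/s and contact force between collar and the arm below 0.1 N and contact force between collar and the fingers below 0.1 N and angle between the y axis of lid_hinge and the y axis of marker_ball, either way round below 0.07 rad and value of joint lid above 0.35 rad and velocity of joint lid between -0.05 and 0.05 rad/s and contact force between lid and the fingers above 2 N and contact force between lid and meter below 0.1 N and contact force between lid and gasket below 0.1 N and contact force between lid and screwdriver below 0.1 N and contact force between lid and collar below 0.1 N); the arm keeps its last pose, push and grip.
It fails at once if a bystander is moved more than 30 mm (distance of any of meter, gasket, screwdriver from where it was at the start of the episode above 0.03 m).
It fails at once if the marker is pushed from its setting (more than 8 mm) (distance of marker_ball from where it was at the start of the episode above 0.008 m).
It fails at once if the collar is dropped (contact force between collar and the fingers below 0.05 N and linear speed of collar above 0.5 m/s).
It also fails if it takes over 45 s, if anything falls off the work surface, if the arm or the gripper's body presses on something with over 40 N, if the wrist force passes 120 N, or if a joint passes its speed limit or range.

ROBOT

A 6-joint arm with a two-finger parallel gripper is mounted at the origin on the work surface. World frame = base frame: x ahead of the robot, y to its left, z up, the work surface at z = 0. Lengths are in m, angles in degrees, forces in N, time in s.
With the tool pointing down it reaches from about 0.4 to 0.825 m from the base axis. Payload 7 kg.
Tool frame: the origin (TCP) lies midway between the tips of the shut fingers; the grasp point (between the pads) lies 19 mm behind it; z points along the fingers, y is the line along which they close (so a half turn about z gives the same grasp; the last joint's range is limited). The gripper opens to 88 mm and grips with 3 to 60 N. Pads are 19 mm wide; open, the fingers measure 130 mm over their backs; the gripper's body (78 mm by 193 mm) begins 47 mm behind the grasp point.
Start: joints at [-57.233, 20.546, 0.682, 0, -70.136, -16.507], TCP at [0.189, -0.648, 0.227] pointing down, gripper open.
Joint ranges: [-176.03, 176.03], [-82.01, 121.73], [-58.28, 71.71], [-173.87, 95.51], [-174.79, -0.11], [-173.66, 173.66]. Speed limits (degrees/s): [136.94, 136.94, 172.46, 180, 180, 180].

INTERFACE

Orientations are given as a 3x3 rotation matrix whose columns are the frame's x, y, z axes.
In Python, from rig import robot gives the robot as it stands. Calls block until the motion is done:
- robot.goto(position, orientation): joint-space move of the TCP to a pose.
- robot.servo_line(position, ori=None, speed=0.15): straight line of the TCP; ori=None keeps the orientation; speed is the mean speed in m/s.
- robot.movej(angles): joint-space move.
- robot.move_gripper(opening): opening from 0.0 (shut) to 1.0 (fully open); the grip force is fixed at half the most; returns when the fingers have stopped.
- robot.dwell(seconds).
- robot.ik(position, orientation): joint angles nearest the present ones, or None.
- robot.grab_frame(name): name is "scene" or "top" or "wrist"; returns (picture, depth): 480x640x3 uint8, red, green, blue; 480x640 float32, m along the optical axis (not along the pixel's ray), 0 where there is no reading.
- robot.camera_info(name): a dict with "vfov" (degrees; the focal length in pixels is half the picture's height over the tangent of half this angle, whatever the lens; pixels are square), "cx", "cy" (the principal point, pixels), "k1" (the pictures are not rectified: a ray, as slopes to the right and down, at radius r is drawn at 1 + k1 r^2 times it, then the intrinsics apply), "view" (4x4, takes a point from world to camera coordinates); the wrist camera has in their place "T_tool_cam" (4x4, takes a point from camera to tool coordinates, whose origin is the TCP and whose axes are the flange's). Camera axes: x right, y down, z forward; pixel columns grow to the right and rows downward; lengths in m; the calibration is good to about 2 mm. A picture is of the moment at which its call begins: read the wrist's pose just before it. camera_info takes no time and is no camera call.
A pose or a line that the arm cannot do raises robot.Unreachable and nothing moves.
- robot.job_done(): hands the job in; it is judged then, once.
Readings, each from a call of its own:
- robot.read_t(): time.
- robot.read_qpos(): joint angles.
- robot.read_qvel(): joint speeds.
- robot.read_effort(): joint torques, N m.
- robot.read_position(): TCP position.
- robot.read_tcp_rot(): TCP orientation.
- robot.read_force(): force on the tool from outside, world axes, zero at the start.
- robot.read_ft_torque(): the same for the moment, N m.
- robot.read_grip_width(): opening from 0.0 (shut) to 1.0 (fully open).
- robot.read_finger_force(): force on a finger pad.
Only numpy, scipy, OpenCV 4.12 (cv2) and the standard library are available. Lean on these libraries where they do the work, as an engineer would, in place of code of your own. Each camera call takes 0.05 s, during which the arm holds its last target. There are 200 camera calls.

## Working session

There is one attempt and no reset: what is moved stays moved. The work goes in short steps, each a Python script; the robot and the scene stay as the last script left them, time stands still between calls to the robot, and variables do not carry over. Pictures are saved under pics/ and viewed, at most 10 in all, crops included, and the job is handed in when it is done.

```bash
mkdir -p pics; ls
cat > h.py <<'E'
import numpy as np, cv2
from rig import robot
def save(n,f):
    cv2.imwrite(f'pics/{f}.png',n[:,:,::-1])
def cam(name):
    c=robot.camera_info(name); f=240/np.tan(np.radians(c['vfov'])/2)
    if 'view' in c: M=np.linalg.inv(np.array(c['view']))
    else:
        T=np.eye(4);T[:3,:3]=robot.read_tcp_rot();T[:3,3]=robot.read_position();M=T@np.array(c['T_tool_cam'])
    return c,f,M
def rays(c,f,uv):
    K=np.array([[f,0,c['cx']],[0,f,c['cy']],[0,0,1.]])
    return cv2.undistortPoints(np.array(uv,float).reshape(-1,1,2),K,np.array([c['k1'],0,0,0,0.])).reshape(-1,2)
def world(cm,uv,d):
    c,f,M=cm; r=rays(c,f,uv); d=np.array(d,float).reshape(-1,1)
    p=np.hstack([r*d,d]); return p@M[:3,:3].T+M[:3,3]
def plane(cm,uv,z):
    c,f,M=cm; r=rays(c,f,uv); v=np.hstack([r,np.ones((len(r),1))])@M[:3,:3].T
    return M[:3,3]+v*((z-M[2,3])/v[:,2])[:,None]
def cloud(cm,dep):
    v,u=np.mgrid[0:480,0:640]; uv=np.stack([u.ravel(),v.ravel()],1)
    P=world(cm,uv,dep.ravel()); P[dep.ravel()<=0]=np.nan
    return P.reshape(480,640,3)
E
python3 - <<'E'
from h import *
for n in('scene','top'):
    cm=cam(n);im,d=robot.grab_frame(n);save(im,n);np.savez(n,im=im,P=cloud(cm,d));print(n,cm[0],cm[2][:3].round(3).tolist())
print(robot.camera_info('wrist'),robot.read_tcp_rot(),robot.read_t())
E
```

```text
pics
scene {'vfov': 48.05013503853452, 'cx': 324.20739617270493, 'cy': 240.77910087146364, 'k1': 0.01843409976662112, 'view': array([[-0.83357011,  0.55214025,  0.01737874,  0.45092731],
       [ 0.31886995,  0.50661319, -0.80103997, -0.08746782],
       [-0.45109071, -0.66218141, -0.59835854,  1.85802794],
       [ 0.        ,  0.        ,  0.        ,  1.        ]])} [[-0.834, 0.319, -0.451, 1.242], [0.552, 0.507, -0.662, 1.026], [0.017, -0.801, -0.598, 1.034]]
top {'vfov': 51.06318936236025, 'cx': 316.3808881069475, 'cy': 235.45337063952843, 'k1': 0.03458548873192596, 'view': array([[ 0.02826402, -0.99959767,  0.00237746,  0.01783094],
       [-0.9856993 , -0.02826616, -0.16612622,  0.5302596 ],
       [ 0.16612658,  0.00235193, -0.98610163,  1.24772754],
       [ 0.        ,  0.        ,  0.        ,  1.        ]])} [[0.028, -0.986, 0.166, 0.315], [-1.0, -0.028, 0.002, 0.03], [0.002, -0.166, -0.986, 1.318]]
{'vfov': 60.828392867158385, 'cx': 324.23139836747896, 'cy': 246.97209063745478, 'k1': -0.07592907832420319, 'T_tool_cam': array([[-4.49646278e-05, -9.67753299e-01, -2.51899880e-01,
         6.74479193e-02],
       [ 9.99999969e-01,  1.81298191e-05, -2.48153427e-04,
        -6.33899896e-05],
       [ 2.44718197e-04, -2.51899884e-01,  9.67753269e-01,
        -1.58952388e-01],
       [ 0.00000000e+00,  0.00000000e+00,  0.00000000e+00,
         1.00000000e+00]])} [[-9.60029626e-01 -2.79897843e-01 -5.61504921e-04]
 [-2.79898369e-01  9.60028609e-01  1.40471280e-03]
 [ 1.45884705e-04  1.50573021e-03 -9.99998856e-01]] 0.1
```

View pics/top.png

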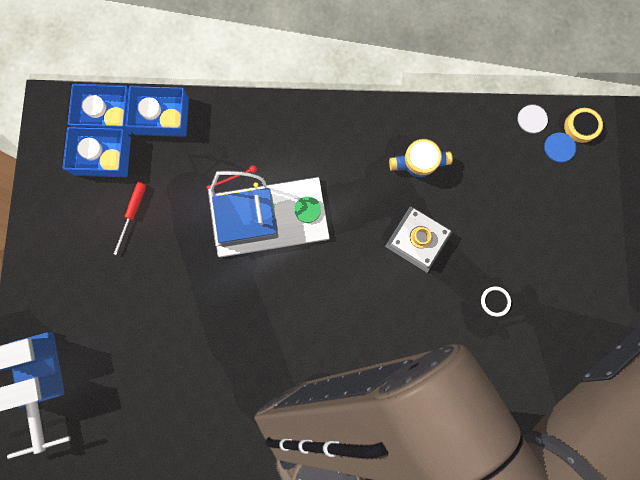

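View pics/scene.png

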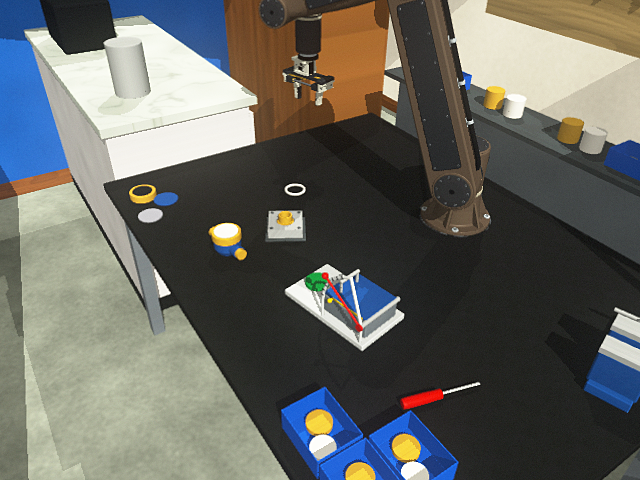

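The top view shows the collar at about (421,237), the green pad at (308,209), the viewer's lid at (245,215) with the red ball at (253,169), and the meter at (423,157). In the scene view the red ball is at (325,275).

```bash
python3 - <<'E'
from h import *
z=np.load('top.npz');im=z['im'].astype(int);P=z['P'];cm=cam('top')
print('collar top px@z.062',plane(cm,[[421,237]],.062), 'depth around',P[225:250:4,410:434:4,2].round(3))
r,g,b=im[...,0],im[...,1],im[...,2]
m=(g>r+50)&(g>b+30);m[:,:290]=0;m[:,330:]=0
Q=P[m];print('pad',m.sum(),np.nanmedian(Q,0))
print('pad px@.03',plane(cm,[[308,209]],.03))
m=(b>r+60)&(b>g+30);m[:180]=0;m[250:]=0;m[:,:205]=0;m[:,285:]=0
Q=P[m];Q=Q[(abs(Q[:,2]-.083)<.015)];print('lid',len(Q),Q.mean(0))
rect=cv2.minAreaRect((Q[:,:2]*1000).astype(np.float32));print(rect)
# base plate corners (z=.018)
print('plate',plane(cm,[[319,179],[328,240],[218,257]],.018))
print('die corners z=.04',plane(cm,[[412,208],[452,238],[428,270],[388,242]],.04))
m=(r>150)&(g<60)&(b<60);m[:,:205]=0;m[:,280:]=0
ys,xs=np.nonzero(m);print('red',len(xs));
for n in('top','scene'):
    zz=np.load(n+'.npz');i=zz['im'].astype(int);u,v=((253,169),(325,275))[n=='scene']
    s=i[v-10:v+10,u-10:u+10];mm=(s[...,0]>130)&(s[...,1]<70)&(s[...,2]<70)
    print(n,np.argwhere(mm).mean(0)+[v-10,u-10],np.nanmedian(zz['P'][v-10:v+10,u-10:u+10][mm],0))
    c=zz['im'][v-40:v+75,u-60:u+90];cv2.imwrite(f'pics/c_{n}.png',cv2.resize(c,None,fx=4,fy=4,interpolation=cv2.INTER_CUBIC)[:,:,::-1])
E
python3 -c "
import cv2,numpy as np
a=cv2.imread('pics/c_top.png');b=cv2.imread('pics/c_scene.png');print(a.shape,b.shape)"
```

```text
collar top px@z.062 [[ 0.53018417 -0.23202488  0.062     ]] depth around [[0.045 0.038 0.043 0.036 0.036 0.039]
 [0.041 0.034 0.062 0.062 0.062 0.041]
 [0.023 0.059 0.028 0.025 0.037 0.062]
 [0.04  0.06  0.027 0.03  0.028 0.059]
 [0.038 0.046 0.068 0.03  0.059 0.042]
 [0.042 0.039 0.032 0.036 0.035 0.046]
 [0.041 0.042 0.042 0.043 0.038 0.038]]
pad 538 [0.60189082 0.05946019 0.0292595 ]
pad px@.03 [[0.60166617 0.05691619 0.03      ]]
lid 2537 [0.56956908 0.21941667 0.08234863]
((570.84375, 217.8137969970703), (119.50718688964844, 147.01708984375), 10.732016563415527)
plate [[0.68720252 0.03030525 0.018     ]
 [0.52276764 0.00219968 0.018     ]
 [0.4698285  0.28715758 0.018     ]]
die corners z=.04 [[ 0.60980552 -0.21371093  0.04      ]
 [ 0.53362763 -0.31610031  0.04      ]
 [ 0.44921096 -0.25381098  0.04      ]
 [ 0.51847127 -0.15180267  0.04      ]]
red 33
top [168.93181818 252.        ] [0.66306789 0.18833204 0.17193936]
scene [277.46938776 325.93877551] [0.66711254 0.19297851 0.16690398]
(460, 600, 3) (460, 600, 3)
```

```bash
cat >> h.py <<'E'
a=np.radians(10.8); vx=np.array([np.cos(a),np.sin(a),0]); vy=np.array([-np.sin(a),np.cos(a),0]); Z=np.array([0,0,1.])
Rp=np.stack([-vy,-vx,-Z],1); Rh=np.stack([-vx,vy,-Z],1)
pad=np.array([.6018,.0575,.03]); org=pad+.085*vy-[0,0,.03]; hinge=org+.15*vy+[0,0,.075]
def handle(t):
    e=-np.cos(t)*vy+np.sin(t)*Z; n=np.sin(t)*vy+np.cos(t)*Z
    return hinge+.115*e+.043*n, np.stack([-vx,-e,-n],1)
E
python3 - <<'E'
from h import *
for t in(0,.35,.7):
    p,R=handle(t);print(t,p,robot.ik(p-.019*-R[:,2],R))
robot.goto([.530,-.232,.21],Rp)
cm=cam('wrist');im,d=robot.grab_frame('wrist');P=cloud(cm,d);save(im,'w1');np.savez('w1',im=im,P=P)
m=(abs(P[...,2]-.062)<.005)&(np.hypot(P[...,0]-.53,P[...,1]+.232)<.04)
Q=P[m];print('rim',m.sum(),Q.mean(0),(Q.min(0)+Q.max(0))/2,np.ptp(Q,0));print(robot.read_t(),robot.read_qpos())
m=(abs(P[...,2]-.04)<.004);Q=P[m];print('die',(Q.min(0)+Q.max(0))/2,np.median(Q[:,2]))
E
```

```text
0 [0.57931424 0.17537447 0.118     ] [  35.31682063   20.33896     -17.72855305    0.          -51.93248695
 -114.51682063]
0.35 [0.57524493 0.19670655 0.15482627] [  46.50074786   21.96441175  -19.98242106   18.49584426  -61.37411072
 -136.51985391]
0.7 [0.56905614 0.2291493  0.18197325] [  54.98436995   28.59685821  -17.45181041   28.40866738  -76.17215846
 -149.16573374]
rim 1069 [ 0.5355855  -0.23692701  0.06216832] [ 0.53564045 -0.23684387  0.06074577] [0.04363901 0.04265717 0.0074531 ]
2.0917 [-4.36663156e+00  1.22004366e+01 -1.31943619e+01  3.52880138e-03
 -6.46123052e+01  1.50692276e+01]
die [ 0.61379181 -0.23757136  0.04000075] 0.04073577706827361
```

View pics/w1.png

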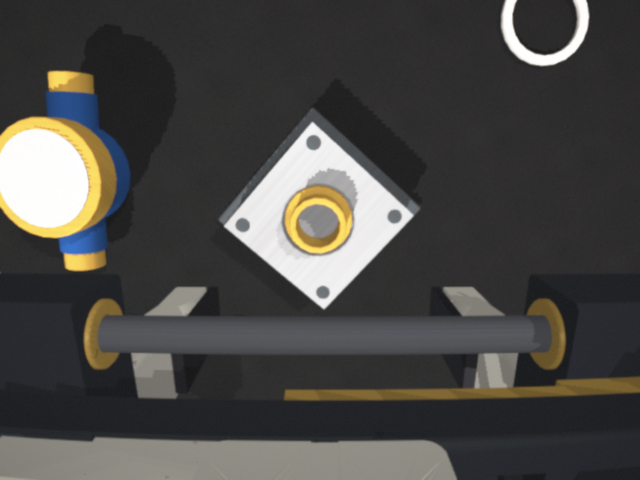

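The wrist view shows the collar's rim at (319,221), standing square in the die, with the meter well clear to the left. I grasp there.

Run:
```python
from h import *
x,y=.5356,-.2369
robot.servo_line([x,y,.10],speed=.2)
robot.servo_line([x,y,.0445],speed=.08)
print(robot.read_position(),robot.read_force())
robot.move_gripper(0.0);print('w',robot.read_grip_width(),robot.read_finger_force())
robot.servo_line([x,y,.09],speed=.08);robot.dwell(.15)
print(robot.read_grip_width(),robot.read_finger_force(),robot.read_force())
robot.servo_line([x,y,.20],speed=.25)
q=pad-.05*vy  # stand off to look at the pad
robot.goto([pad[0]-.0*vy[0],pad[1],.24],Rp)
cm=cam('wrist');im,d=robot.grab_frame('wrist');P=cloud(cm,d);save(im,'w2');np.savez('w2',im=im,P=P,M=cm[2])
i=im.astype(int);m=(i[...,1]>i[...,0]+50)&(i[...,1]>i[...,2]+30);Q=P[m]
print('pad',m.sum(),np.nanmedian(Q,0),np.nanmin(Q,0),np.nanmax(Q,0),robot.read_t())
```

```text
[ 0.53598821 -0.23695771  0.04485995] [-0.11706577 -0.77004802 -0.92140435]
w 0.4939035529127737 29.999942108988762
0.49300321538904646 29.999779877252877 [-0.31593811  0.03471093 -1.97652066]
pad 3780 [0.6054671  0.05328025 0.03078042] [0.56910541 0.02447803 0.01786556] [0.63757041 0.14847217 0.3192594 ] 7.0917
```

View pics/w2.png

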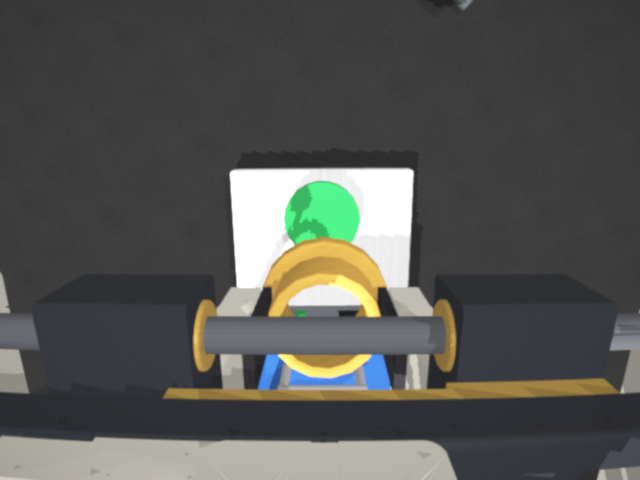

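The pad is visible at cols 286–359, top row 181 (centre about (322.5,217)). The plate's front corners are at (231,169) and (413,169), so the yaw fits, and the collar hangs upright in the fingers.

Run:
```python
from h import *
z=np.load('w2.npz');cm=(*cam('wrist')[:2],z['M'])
e=plane(cm,[[286,216],[359,216],[322.5,181]],.03)
print(e,np.linalg.norm(e[0]-e[1]),'centre via edges',(e[0]+e[1])/2,'via front',e[2]+.035*vy)
c=plane(cm,[[231,169],[413,169]],.018);print(c,np.linalg.norm(c[0]-c[1]),'pad from plate',c.mean(0)+.045*vy, np.degrees(np.arctan2(*(c[1]-c[0])[1::-1])))
i=z['im'].astype(int);m=(i[...,1]>i[...,0]+50)&(i[...,1]>i[...,2]+30);m[255:]=0
Q=z['P'][m];Q=Q[abs(Q[:,2]-.03)<.004][:,:2]
s=Q@vx[:2];t=Q@vy[:2];print('depth pad', (np.percentile(s,.5)+np.percentile(s,99.5))/2*vx[:2]+(np.percentile(t,.5)+.035)*vy[:2],np.ptp(s))
```

```text
[[0.63568991 0.06197942 0.03      ]
 [0.57014728 0.04954582 0.03      ]
 [0.60882618 0.02454384 0.03      ]] 0.06671155029324309 centre via edges [0.60291859 0.05576262 0.03      ] via front [0.60226783 0.05892389 0.03      ]
[[ 0.69355716  0.03033957  0.018     ]
 [ 0.52877194 -0.00094299  0.018     ]] 0.16772825004031316 pad from plate [0.60273239 0.05890121 0.018     ] -169.25096962849528
depth pad [0.60282224 0.06068634] 0.06869149985058465
```

```bash
sed -i 's/pad=np.array(\[.6018,.0575,.03\])/pad=np.array([.6027,.0590,.03])/' h.py
python3 - <<'E'
from h import *
x,y=pad[:2]
robot.servo_line([x,y,.10],speed=.2)
robot.servo_line([x,y,.051],speed=.08);robot.dwell(.1);f0=robot.read_force()[2]
z=.051
while z>.0445:
    z-=.0007;robot.servo_line([x,y,z],speed=.02);f=robot.read_force()[2]-f0
    if f>1.5:break
print('contact',z,f,robot.read_position())
robot.move_gripper(1.0);robot.dwell(.4)
robot.servo_line([x,y,.14],speed=.15)
p=pad-.08*vy
robot.servo_line([p[0],p[1],.25],speed=.25)
cm=cam('wrist');im,d=robot.grab_frame('wrist')
cm=cam('top');im,d=robot.grab_frame('top');P=cloud(cm,d);np.savez('t2',im=im,P=P)
im2,d2=robot.grab_frame('scene');np.savez('s2',im=im2,P=cloud(cam('scene'),d2))
a=cv2.resize(im[120:280,190:350],(480,480),interpolation=cv2.INTER_CUBIC)
m=(abs(P[...,2]-.064)<.004)&(np.hypot(P[...,0]-x,P[...,1]-y)<.04);Q=P[m]
print(m.sum(),(Q.min(0)+Q.max(0))/2,np.ptp(Q,0),robot.read_t())
robot.goto([.61,.15,.36],Rh)
cm=cam('wrist');im,d=robot.grab_frame('wrist');P=cloud(cm,d);save(im,'w3');np.savez('w3',im=im,P=P,M=cm[2]);print(robot.read_t())
E
```

```text
contact 0.0461 4.656126624223738 [0.60279804 0.05902173 0.04651323]
86 [0.60072563 0.05896765 0.06389854] [0.04374499 0.04110215 0.007682  ] 13.475
15.1417
```

View pics/w3.png

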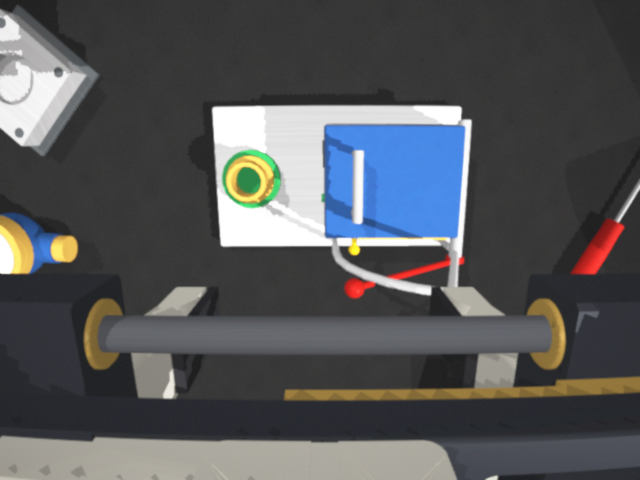

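Collar is centred on the pad (rim at (250,180)), the handle runs (359,151)–(359,223), pointer (354,249), and the red ball is at (354,288). I fit the marker angle over all three cameras.

Run:
```python
from h import *
from scipy.optimize import minimize_scalar
z=np.load('w3.npz');W=(*cam('wrist')[:2],z['M'])
print('handle',plane(W,[[359,151],[359,223],[359,187]],.122),handle(0)[0])
i=z['im'].astype(int)
def cen(i,u,v,r):
    s=i[v-r:v+r,u-r:u+r];mm=((s[...,0]>130)&(s[...,1]<80)&(s[...,2]<80)).astype(np.uint8)
    mm=cv2.morphologyEx(mm,cv2.MORPH_OPEN,np.ones((5,5) if r>10 else (4,4)));q=np.argwhere(mm)
    return (q.min(0)+q.max(0))[::-1]/2+[u-r,v-r],np.ptp(q,0)
ps=[('wrist',W,cen(i,354,288,14))]
for n,f,u,v in(('top','t2',253,169),('scene','s2',325,275)):
    try: ps.append((n,cam(n),cen(np.load(f+'.npz')['im'].astype(int),u,v,9)))
    except Exception as e: print(n,e)
def ang(t): return hinge+.086*vx+.152*(-np.cos(t)*vy+np.sin(t)*Z)
def err(t,sel):
    E=0
    for n,(c,f,M),(uv,_) in sel:
        p=np.linalg.inv(M)@np.r_[ang(t),1];r=p[:2]/p[2];r=r*(1+c['k1']*r@r);q=f*r+[c['cx'],c['cy']]
        E+=((q-uv)**2).sum()*(p[2]/f*1000)**2
    return E
for s in[[p] for p in ps]+[ps]:
    o=minimize_scalar(err,bounds=(.3,1.1),args=(s,),method='bounded');print([(p[0],p[2]) for p in s],o.x,'rms mm',(o.fun/len(s))**.5)
P=z['P'];mm=P[280:297,346:363].reshape(-1,3);mm=mm[mm[:,2]>.1];b=np.median(mm,0);print('ball surf',b, (b-hinge)@vx,np.arctan2((b-hinge)[2],-(b-hinge)@vy))
```

```text
handle [[0.54631514 0.17112718 0.122     ]
 [0.61442994 0.18556329 0.122     ]
 [0.57972358 0.17818699 0.122     ]] [0.58021424 0.17687447 0.118     ]
top zero-size array to reduction operation minimum which has no identity
[('wrist', (array([356., 288.]), array([18, 22])))] 0.6762600259988581 rms mm 0.4226441101965997
[('scene', (array([325.5, 276.5]), array([5, 5])))] 0.6412896997242264 rms mm 2.75517019617848
[('wrist', (array([356., 288.]), array([18, 22]))), ('scene', (array([325.5, 276.5]), array([5, 5])))] 0.6643084585004543 rms mm 2.539685306809694
ball surf [0.66318627 0.18696016 0.17474236] 0.08339222947898134 0.6908549070450102
```

Run:
```python
from h import *
h0,R=handle(0); tcp=lambda t:(lambda p,R:(p+.019*R[:,2],R))(*handle(t))
p,R=tcp(0)
robot.goto(p+[0,0,.09],R)
robot.servo_line(p+[0,0,.001],speed=.1)
print(robot.read_position()-p,robot.read_force())
robot.move_gripper(0.0);print('w',robot.read_grip_width()*88,robot.read_finger_force(),robot.read_force())
for t in np.linspace(0,.66,9)[1:]:
    p,R=tcp(t);robot.servo_line(p,R,speed=.07)
    print(round(t,2),(robot.read_position()-p).round(4),robot.read_force().round(1),round(robot.read_grip_width()*88,1))
robot.dwell(.3);print(robot.read_t(),robot.read_finger_force())
for n in('top','scene','wrist'):
    cm=cam(n);im,d=robot.grab_frame(n);np.savez('f_'+n,im=im,P=cloud(cm,d),M=cm[2])
    if n=='scene': s=im
save(np.hstack([cv2.resize(s[225:365,265:425],(640,560),interpolation=cv2.INTER_CUBIC)]),'f1')
save(np.load('f_wrist.npz')['im'],'f2')
```

```text
[0.00048884 0.00024573 0.00171263] [-0.59007493 -0.0888455   0.13094881]
w 8.935727971517402 30.000041127204895 [-0.7568791  -0.11381853 -0.27528947]
0.08 [-0.     -0.0003 -0.0002] [ 3.8 -4.8 -3.4] 9.1
0.16 [-0.     -0.0004 -0.0004] [ 4.  -4.  -2.2] 9.1
0.25 [-0.     -0.0005 -0.0005] [ 3.9 -4.1 -2.6] 8.7
0.33 [-0.0001 -0.0007 -0.0005] [ 4.8 -5.5 -1.6] 8.7
0.41 [-0.0001 -0.0008 -0.0005] [ 4.8 -5.2 -1.7] 9.0
0.5 [-0.0001 -0.0009 -0.0005] [ 4.3 -5.8 -1.3] 8.8
0.58 [-0.0001 -0.001  -0.0005] [ 4.1 -7.3 -1. ] 8.9
0.66 [-0.0002 -0.0011 -0.0005] [ 4.3 -7.3  0.3] 9.0
20.75 29.997293651103973
```

View pics/f1.png

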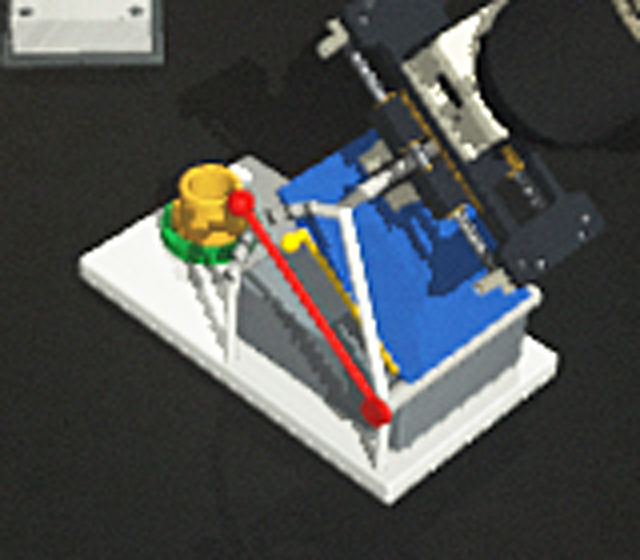

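View pics/f2.png

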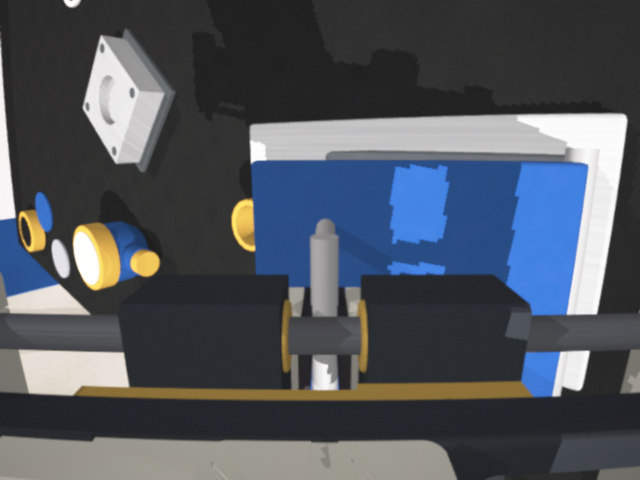

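The lid is held open with the bar between the pads, the collar stands on the pad, and the yellow pointer is at scene px (338.5,285.5) against the red ball at (325.3,275.5). I check both angles with the same camera.

Run:
```python
from h import *
from scipy.optimize import minimize_scalar
c,f,M=cam('scene')
def pt(t,x,y,z): return hinge+x*vx+y*(-np.cos(t)*vy+np.sin(t)*Z)+z*(np.sin(t)*vy+np.cos(t)*Z)
def fit(uv,*g):
    def e(t):
        p=np.linalg.inv(M)@np.r_[pt(t,*g),1];r=p[:2]/p[2];r=r*(1+c['k1']*r@r);return ((f*r+[c['cx'],c['cy']]-uv)**2).sum()
    o=minimize_scalar(e,bounds=(.2,1.2),method='bounded');return o.x,o.fun**.5
print('pointer',fit([338.5,285.5],.073,.115,.004),'ball',fit([325.25,275.5],.086,.152,0))
for n in('scene','wrist','top'):
    z=np.load(f'f_{n}.npz');i=z['im'].astype(int);P=z['P']
    m=(i[...,2]>i[...,0]+60)&(i[...,2]>i[...,1]+30);Q=P[m];d=Q-hinge
    k=(abs(d@vx)<.055)&(-(d@vy)<.12)&(-(d@vy)>.01)&(d[:,2]>0);Q=Q[k]
    for _ in range(3):
        mu=Q.mean(0);n_=np.linalg.svd(Q-mu,full_matrices=False)[2][2];n_*=np.sign(n_[2]);r=abs((Q-mu)@n_);Q=Q[r<2*np.median(r)+.002]
    print(n,len(Q),'lid angle',np.arctan2(n_@vy,n_[2]),n_@vx)
print(robot.read_finger_force(),robot.read_qvel().round(4),robot.read_t())
```

```text
pointer (np.float64(0.6718513825248262), np.float64(0.7389233500770886)) ball (np.float64(0.6534195654931568), np.float64(0.15821024356199156))
scene 1065 lid angle 0.6402162810505608 -0.005345199863499326
wrist 28906 lid angle 0.6399413628643479 -0.0005362616057647682
top 844 lid angle 0.6428342400355684 0.0011481056377807366
29.997410774230957 [-0.0703  0.0167  0.0214 -0.026   0.1154  0.0138] 20.9
```

```bash
python3 -c "
from rig import robot
robot.dwell(.5);print(robot.read_qvel(),robot.job_done())"
```

```text
the job is handed in; nothing more can be done
[-0.03595612  0.10963161 -0.03860829 -0.00602197  0.14087963 -0.04285434] None
```

I handed the job in at about 21 s, with no verdict returned: the collar stands upright and centred on the green pad, and the gripper is holding the lid at about 0.65 rad (camera estimates 0.64–0.67) against a marker measured at 0.65–0.68.

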